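Light the gas forge: air, spark, then hold the gas valve

ROBOT

A 6-joint arm with a two-finger parallel gripper is mounted at the origin on the work surface. World frame = base frame: x ahead of the robot, y to its left, z up, the work surface at z = 0. Lengths are in m, angles in rad, forces in N, time in s.
With the tool pointing down it reaches from about 0.35 to 0.85 m from the base axis. Payload 8.1 kg.
Tool frame: the origin (TCP) lies at the very end of the fingers, on their centre line; the grasp point (between the pads) lies 19 mm behind it; x points along the fingers, y is the direction in which the jaws open and shut, and the axes are right-handed (so a half turn about x gives the same grasp; the last joint's range is limited). The gripper opens to 93 mm and grips with 3 to 60 N. Pads are 15 mm wide; open, the fingers measure 128 mm over their backs; the gripper's body (75 mm by 188 mm) begins 65 mm behind the grasp point.
Start: joints at [-1.267, 0.13, 1.488, -0, 1.523, -0.085], TCP at [0.227, -0.555, 0.219] pointing down, gripper open.
Joint ranges: [-2.96, 2.96], [-0.89, 2.26], [0.02, 2.5], [-1.34, 4.48], [0, 2.73], [-2.66, 2.66]. Speed limits (rad/s): [2.39, 2.39, 2.79, 3.14, 3.14, 3.14].

INTERFACE

Orientations are given as a rotation vector (axis times angle).
In Python, from plant import * gives the robot as it stands. The module is installed in compiled form; this text tells all that it offers.
- The arm moves only by the tool apply_moves, never from a script. Its argument "series" is a list of rows, each an object with "jaw": the gripper's target within -1 to 1 (shut at 1, half-way at 0, fully open at -1); "linear": the shift along the tool's x, y, z normalised to -1 to 1, where 1 is 0.6 m, a list of three; "roll": the turn about the tool's x normalised to -1 to 1, where 1 is 30 degrees. A call has 1 to 20 rows; each row is the pose to reach, as a shift and turn from the pose measured when the call began, along the tool's axes at that moment; what a row does not reach only later rows make up. A row lasts 1/8 s, in which the tool goes at most 62.5 mm and 10.7 degrees, less where a joint would pass 70% of its speed; a pose out of reach is approached as far as the arm can. A call with a number of a shift or a turn outside -1 to 1 is refused whole. A call with a gripper value outside its range is refused whole. The fingers move at their own pace and stop on an object; "force" is the grip in N (left out, the last holds). Time passes only in rows, so rows that repeat a pose let the fingers close. It gives the time, the measured TCP pose, the force and the opening at its end, in the units of the state.
- read_state(): the state, without advancing time (a new reading comes with each control period).
- read_camera(name): name is "side" or "top"; returns a dict with "pixels" (420x560x3 uint8, blue, green, red), "intrinsics" (3x3 intrinsics, pixels), "rvec" (rotation vector, rad) and "tvec" (3), from world to camera coordinates, as OpenCV has them. Camera axes: x right, y down, z forward; pixel columns grow to the right and rows downward; lengths in m; the calibration is good to about 2 mm. A picture is of the moment at which its call begins. There is no depth.
- close_job(): hands the job in, once; it reports no verdict.
The state is a dict: "t": time; "q": joint angles; "dq": joint speeds; "joint_torque": joint torques, N m; "tool_pos": TCP position; "orientation": TCP orientation; "force": force on the tool from outside, world axes, zero at the start; "wrist_torque": the same for the moment, N m; "opening": finger opening in m.
Only numpy, scipy, OpenCV 4.12 (cv2) and the standard library are available. Lean on these libraries where they do the work, as an engineer would, in place of code of your own. Each camera call takes 0.05 s, during which the arm holds its last target. There are 200 camera calls.

TASK

Light the gas forge from its controls. On the sloping control box switch the blower on (the leftmost of the three rocker switches as seen from the robot), then the spark (the rightmost of the three), pressing each one's raised far end down until it snaps over; only then press the black button on top of the gas safety valve fully down and keep holding it: the program finishes while the robot is still holding the button down. Leave the middle rocker, the speed knob and the gas cock lever as they are, and do not shift or lift the tools and parts lying around.

Things in the scene. Friction and masses are not known exactly. Their poses are not given: they have to be found in the camera images.
- control_box: fixed grey steel desk box, 170 deep (x), 250 wide (y), its aluminium panel sloping 12 degrees from 50 mm high at the near edge (own -x) to 86 at the far edge. Origin: centre of its underside; own +x away from the robot, +y to its left. In a row on the panel at own x = 0: black rockers blower (y = +78 mm, leftmost), lamp (+22, middle), spark (-34, rightmost), then the round speed knob (-92)
- blower (a joint): blower rocker, 44 long (x), 24 wide (y), 10 off the panel, in a 54 x 32 bezel 4 high; pivots at its middle, a small white bar marks its far end. rad: 0 = off (far end raised 7 mm), 0.30 = on (far end down). It snaps over centre: about 4 N at the far end tips it, it falls back if let go before 0.15 and stays over after
- spark (a joint): spark rocker, the same kind and values as the blower rocker
- lamp (a joint): work-lamp rocker in the middle, off; same kind and values; to be left alone
- blower_press (a point): point on the top face of the blower rocker, 16 mm from its pivot towards the far end and midway across: where to press. It moves with the rocker, going down about 5 mm as the switch goes on
- spark_press (a point): the same point on the spark rocker
- lamp_press (a point): the same point on the lamp rocker (leave alone)
- knob_mark (a point): end of the white mark on top of the round black speed knob (36 mm across, 18 mm high, on the right of the panel; 16 mm from its axis); the mark may point any way, leave it
- gas_train: fixed gas pipework: 21 mm iron pipe, 230 long along own y between two bench flanges, centre line 62 mm high. Origin on the bench midway. At own y = -60 a brass gas cock with a flat lever on top (to 102 mm high, lying over the pipe towards -y); at own y = +45 the safety valve, a cast aluminium body 52 x 50 mm with a round guide 36 across, its top 106 high, and the button in it
- gas_button (a joint): travel of the safety valve's round black button, m: 0 = up, 0.008 = fully down; springy, about 1.5 N to start and 6 N fully down; it comes up when let go
- gas_press (a point): centre of the top face of the safety valve's button (27 mm across), 118 mm above the bench when up; it moves straight down with the button, on to 110 mm
- gas_cock (a joint): lever of the gas cock, rad: 0 = in line with the pipe (open, as it starts), 1.57 = across it (shut); stiff; leave it
- horseshoe: loose steel horseshoe, about 120 mm, 8 mm thick, lying flat in front of the control box; origin at its middle on the underside
- flux_tin: loose round steel tin, 72 mm across, 75 mm high, standing behind the control box; origin under its centre
- tape_measure: loose tape measure, black case 66 x 62 x 34 mm, behind the control box; origin under its centre
- hammer: loose cross-peen hammer, about 280 mm long with a 100 mm wide head, 35 mm high, lying behind the gas pipework; origin on the underside midway along the handle, handle along own x
- wire_brush: loose wire brush, 260 x 32 x 34 mm, lying in front of the gas pipework; origin under its centre, long side along own x
- cold_chisel: loose cold chisel, 165 mm long, 16 mm thick, lying in front of the wire brush; origin under its middle, long side along own x
- tongs: loose blacksmith's tongs, 340 mm long, 20 mm high, lying on the right of the bench; origin near the rivet, jaws towards own +x

How it is judged:
By the outcome, as a careful person would: the job done as asked, in the order asked, and still so for the second after the job is handed in, while the arm keeps its last pose, push and grip.
It also fails if it takes over 42 s, if anything falls off the work surface, if the arm or the gripper's body presses on something with over 40 N, if the wrist force passes 120 N, or if a joint passes its speed limit or range.

## Working session

There is one attempt and no reset: what is moved stays moved. The work goes in short steps, Python scripts to look and compute and a tool call to move; the robot and the scene stay as the last step left them, time stands still between calls to the robot, and variables do not carry over. Pictures are saved under pics/ and viewed, about 8 in all and at most 12, crops included, and the job is handed in when it is done.

Besides the shell and the picture viewer there is one more tool, called by a JSON object that holds its "api" and its "payload". apply_moves: Moves the arm, as the interface text tells. Its arguments: {"type":"object","properties":{"series":{"type":"array"},"force":{"type":"number"}},"required":["series"]}

```bash
mkdir -p pics; python3 - <<'E'
from plant import *
import cv2,numpy as np
s=read_state();print({k:np.round(v,3).tolist() for k,v in s.items()})
for n in("top","side"):
    c=read_camera(n);cv2.imwrite(f"pics/{n}0.png",c["pixels"]);np.savez(f"{n}0.npz",**c)
    R=cv2.Rodrigues(np.array(c["rvec"]))[0];print(n,(-R.T@np.ravel(c["tvec"])).round(3),R.round(2).tolist(),np.array(c["intrinsics"]).round(1).tolist())
E
```

```text
{'t': 0.0, 'q': [-1.267, 0.131, 1.489, 0.0, 1.523, -0.085], 'dq': [0.001, 0.0, -0.001, -0.002, 0.001, -0.0], 'joint_torque': [0.002, -55.983, -49.176, 0.077, 0.035, -0.0], 'tool_pos': [0.227, -0.555, 0.218], 'orientation': [2.009, 0.397, -2.009], 'force': [-0.42, 0.14, -0.664], 'wrist_torque': [-0.059, 0.046, 0.002], 'opening': 0.093}
top [ 0.317 -0.118  1.154] [[-0.01, -1.0, -0.0], [-0.97, 0.01, -0.22], [0.22, -0.0, -0.97]] [[389.5, 0.0, 274.7], [0.0, 389.5, 210.0], [0.0, 0.0, 1.0]]
side [0.31  0.523 0.953] [[-0.94, -0.34, -0.0], [-0.27, 0.74, -0.62], [0.21, -0.58, -0.78]] [[459.6, 0.0, 275.6], [0.0, 459.6, 207.4], [0.0, 0.0, 1.0]]
```

View pics/top0.png

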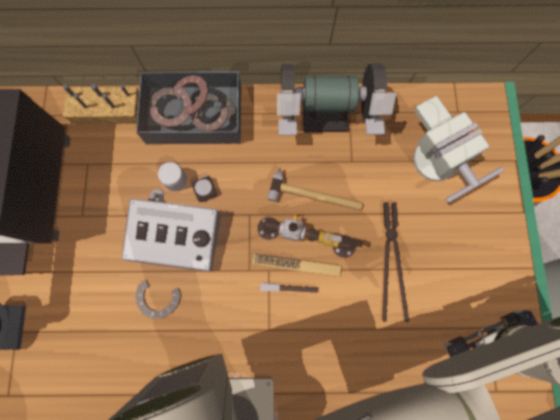

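View pics/side0.png

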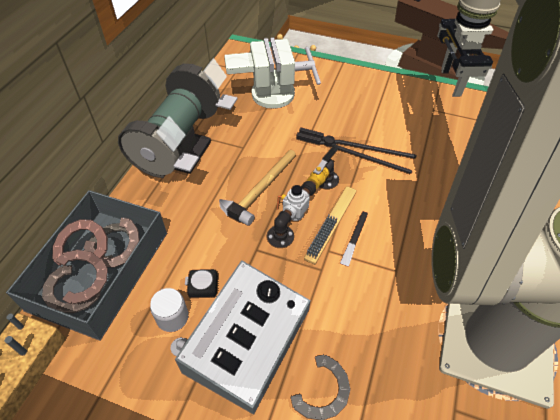

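The top view shows the control box at about (170,235), with rockers at (142,231), (161,234) and (181,236), and the safety valve at about (292,229). The side view shows the rockers at (228,361), (241,336) and (256,313), and the valve at about (297,195). I'll zoom in on both.

```bash
python3 - <<'E'
import cv2,numpy as np
t=cv2.imread("pics/top0.png");s=cv2.imread("pics/side0.png")
def crop(im,x,y,w,h,k):
    return cv2.resize(im[y:y+h,x:x+w],None,fx=k,fy=k,interpolation=cv2.INTER_CUBIC)
a=crop(t,115,185,100,90,4);b=crop(t,250,205,100,60,4) 
c=crop(s,170,255,150,160,2.5) ;d=crop(s,260,140,90,110,3)
o=np.zeros((600,800,3),np.uint8)
o[:a.shape[0],:400]=crop(t,115,185,100,90,4)[:, :400];o[:240,400:800]=b
cv2.imwrite("pics/zt.png",o[:360])
o[:]=0;o[:400,:375]=c;o[:330,400:670]=d;cv2.imwrite("pics/zs.png",o[:400])
E
```

```text
(no output)
```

View pics/zt.png

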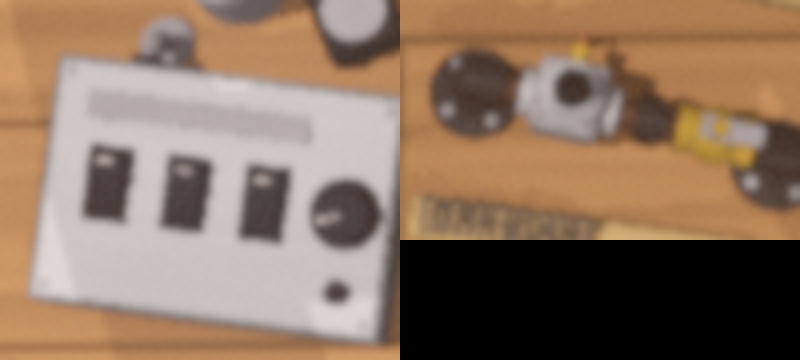

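View pics/zs.png

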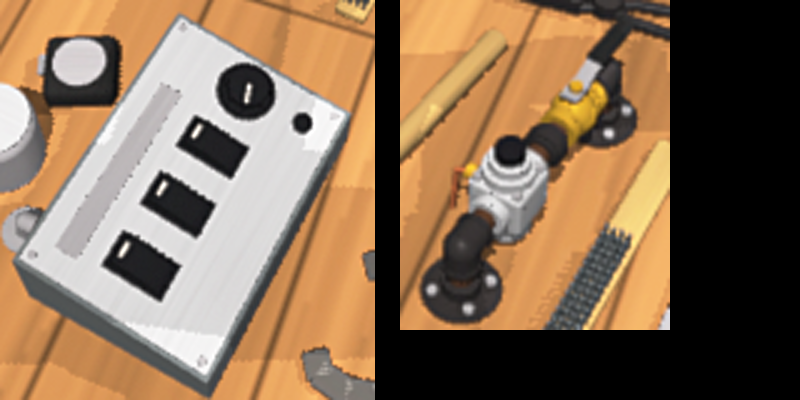

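```bash
cat >h.py <<'E'
import cv2,numpy as np
from scipy.spatial.transform import Rotation as Ro
def load(n):
    c=np.load(n+".npz");return c
def P(c): 
    R=cv2.Rodrigues(c["rvec"])[0];return R,np.ravel(c["tvec"]),c["intrinsics"]
def tri(ct,cs,pt,ps):
    M=[]
    for c in(ct,cs):
        R,t,K=P(c);M.append(K@np.c_[R,t])
    X=cv2.triangulatePoints(M[0],M[1],np.array(pt,float).T,np.array(ps,float).T);return (X[:3]/X[3]).T
def plane(c,p,z):
    R,t,K=P(c);o=-R.T@t;d=R.T@np.linalg.inv(K)@np.r_[p,1.];return o+d*(z-o[2])/d[2]
E
python3 - <<'E'
from h import *
from plant import *
ct,cs=load("top0"),load("side0")
T=lambda x,y:(115+x/4-.375,185+y/4-.375)
S=lambda x,y:(170+x/2.5-.3,255+y/2.5-.3)
names=["farL","nearL","nearR","barB","barL","barS"]
pt=[T(62,55),T(30,297),T(385,343)]
ps=[S(15,258),S(210,388),S(350,115)]
def bars(im,x0,y0,w,h,k=6):
    g=cv2.resize(cv2.cvtColor(im[y0:y0+h,x0:x0+w],6),None,fx=k,fy=k,interpolation=2)
    m=(g<90).astype(np.uint8);m=cv2.morphologyEx(m,cv2.MORPH_OPEN,np.ones((7,7)))
    out=[]
    for c in cv2.findContours(m,cv2.RETR_EXTERNAL,2)[0]:
        if cv2.contourArea(c)>k*k*50:
            (x,y),wh,a=cv2.minAreaRect(c);out.append(((x+.5)/k-.5+x0,(y+.5)/k-.5+y0,cv2.contourArea(c)/k/k,wh[0]/k,wh[1]/k))
    return out
bt=sorted(bars(ct["pixels"],130,215,58,40));bs=sorted(bars(cs["pixels"],205,298,68,80))
print(np.round(bt,1),np.round(bs,1),sep="\n")
pt+=[T(104,160),T(184,171),T(262,180)];ps+=[S(124,249),S(165,186),S(197,129)]
X=tri(ct,cs,pt,ps)
for n,x in zip(names,X):print(n,x.round(4))
for n,p,q,z in zip(names,pt,ps,[.086,.05,.05]):print(n,plane(ct,p,z).round(4),plane(cs,q,z).round(4))
if len(bt)==len(bs)==3:
    print("rock",tri(ct,cs,[b[:2] for b in bt],[b[:2] for b in bs]).round(4))
b=lambda im,x0,y0,w,h:[r for r in bars(im,x0,y0,w,h)]
bt=bars(ct["pixels"],284,217,18,20,8);bs=bars(cs["pixels"],288,180,18,22,8)
print("btn",np.round(bt,1),np.round(bs,1))
pt=(250+174/4-.375,205+88/4-.375);ps=(260+111/3-.33,140+50/3-.33)
print(tri(ct,cs,[pt],[ps]),plane(ct,pt,.118),plane(cs,ps,.118))
s=read_state();print(Ro.from_rotvec(s["orientation"]).as_matrix().round(3))
E
```

```text
[[141.7 230.5 115.9   9.3  16.4]
 [161.3 233.  114.8   9.   16.3]
 [180.8 235.5 114.9   9.   16.7]]
[[226.5 360.5 438.   27.6  17.3]
 [241.2 336.1 392.7  26.7  15.8]
 [254.9 313.1 353.9  25.7  14.8]]
farL [0.5997 0.2901 0.0889]
nearL [0.4324 0.3163 0.0445]
nearR [0.4001 0.0641 0.0399]
barB [0.5243 0.2553 0.0887]
barL [0.5148 0.1985 0.0906]
barS [0.5089 0.1442 0.0905]
farL [0.6012 0.2913 0.086 ] [0.6001 0.2893 0.086 ]
nearL [0.4341 0.3145 0.05  ] [0.43   0.3175 0.05  ]
nearR [0.3996 0.0625 0.05  ] [0.3988 0.0692 0.05  ]
rock [[0.5104 0.2566 0.0725]
 [0.5027 0.2013 0.0719]
 [0.4951 0.1459 0.0725]]
btn [[293.3 226.6  51.1   7.6   8.5]] [[299.1 188.9 116.6  10.6  16.9]]
[[ 0.50197807 -0.1609359   0.23191753]] [ 0.50978014 -0.1675933   0.118     ] [ 0.54348722 -0.26959473  0.118     ]
[[-0.001  0.379 -0.925]
 [ 0.002 -0.925 -0.379]
 [-1.    -0.002 -0.   ]]
```

{"api": "apply_moves", "payload": {"series": [{"jaw": 1, "linear": [0.03, -0.517, -0.739], "roll": 1}, {"jaw": 1, "linear": [0.03, -0.517, -0.739], "roll": 1}, {"jaw": 1, "linear": [0.03, -0.517, -0.739], "roll": 1}, {"jaw": 1, "linear": [0.03, -0.517, -0.739], "roll": 1}, {"jaw": 1, "linear": [0.03, -0.517, -0.739], "roll": 1}, {"jaw": 1, "linear": [0.03, -0.517, -0.739], "roll": 1}, {"jaw": 1, "linear": [0.03, -0.517, -0.739], "roll": 1}, {"jaw": 1, "linear": [0.03, -0.517, -0.739], "roll": 1}, {"jaw": 1, "linear": [0.03, -0.517, -0.739], "roll": 1}, {"jaw": 1, "linear": [0.03, -0.517, -0.739], "roll": 1}, {"jaw": 1, "linear": [0.03, -0.517, -0.739], "roll": 1}, {"jaw": 1, "linear": [0.03, -0.517, -0.739], "roll": 1}], "force": 20}}

```text
t: 1.6
tool_pos: [0.5195, -0.1007, 0.2002]
orientation: [-2.149, 0.145, 2.151]
force: [1.0, -0.4, 0.4]
opening: 0.0004
```

```bash
cat >>h.py <<'E'
def to(tgt):
    from plant import read_state
    s=read_state();R=Ro.from_rotvec(s["orientation"]).as_matrix()
    print("tool_y",R[:,1].round(3),"pos",np.round(s["tool_pos"],4),"lin",((R.T@(np.array(tgt)-s["tool_pos"]))/.6).round(4))
E
python3 - <<'E'
from h import *
to([.5229,.2547,.125]); 
print(plane(load("side0"),(296.7,189.7),.118))
E
```

```text
tool_y [-0.136 -0.991 -0.001] pos [ 0.5195 -0.1007  0.2002] lin [ 0.1262 -0.5874  0.0748]
[ 0.50833211 -0.16403098  0.118     ]
```

{"api": "apply_moves", "payload": {"series": [{"jaw": 1, "linear": [0.0, -0.587, 0.075], "roll": 0}, {"jaw": 1, "linear": [0.0, -0.587, 0.075], "roll": 0}, {"jaw": 1, "linear": [0.0, -0.587, 0.075], "roll": 0}, {"jaw": 1, "linear": [0.0, -0.587, 0.075], "roll": 0}, {"jaw": 1, "linear": [0.0, -0.587, 0.075], "roll": 0}, {"jaw": 1, "linear": [0.0, -0.587, 0.075], "roll": 0}, {"jaw": 1, "linear": [0.126, -0.587, 0.075], "roll": 0}, {"jaw": 1, "linear": [0.126, -0.587, 0.075], "roll": 0}, {"jaw": 1, "linear": [0.126, -0.587, 0.075], "roll": 0}, {"jaw": 1, "linear": [0.126, -0.587, 0.075], "roll": 0}]}}

```text
t: 2.85
tool_pos: [0.5244, 0.2541, 0.1276]
orientation: [-2.151, 0.145, 2.146]
force: [-0.3, 0.4, 1.2]
opening: 0.0007
```

```bash
python3 - <<'E'
from h import *
from plant import *
to([.5229,.2547,.085])
o=[]
c=read_camera("side");a=c["pixels"][235:415,160:320];o.append(cv2.resize(a,None,fx=2.5,fy=2.5,interpolation=2))
c=read_camera("top");a=c["pixels"][185:275,115:215];o.append(cv2.resize(a,(400,450),interpolation=2))
cv2.imwrite("pics/above.png",np.hstack(o))
E
```

```text
tool_y [-0.137 -0.991 -0.003] pos [0.5244 0.2541 0.1276] lin [ 0.071  -0.0005  0.0027]
```

View pics/above.png

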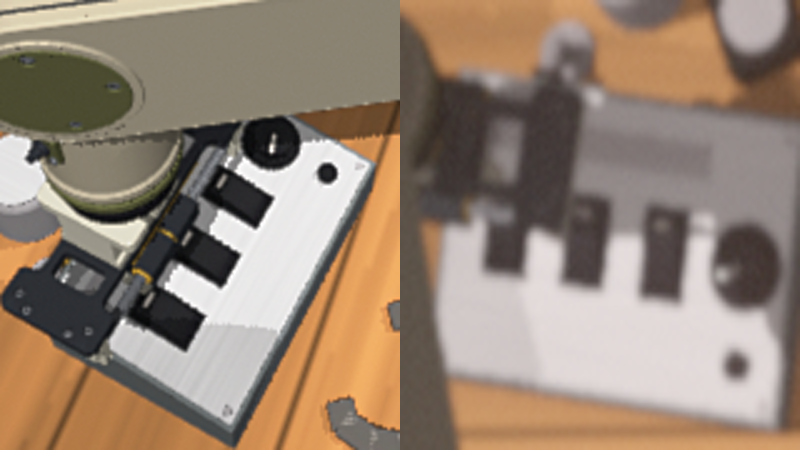

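The gripper is over the blower's far end, with the lamp and spark rockers visible and clear beside it. I'll go down in small steps and watch the force.

{"api": "apply_moves", "payload": {"series": [{"jaw": 1, "linear": [0.03, 0, 0.003], "roll": 0}, {"jaw": 1, "linear": [0.05, 0, 0.003], "roll": 0}, {"jaw": 1, "linear": [0.063, 0, 0.003], "roll": 0}, {"jaw": 1, "linear": [0.07, 0, 0.003], "roll": 0}, {"jaw": 1, "linear": [0.073, 0, 0.003], "roll": 0}, {"jaw": 1, "linear": [0.073, 0, 0.003], "roll": 0}]}}

```text
t: 3.7
tool_pos: [0.5228, 0.255, 0.0839]
orientation: [-2.151, 0.144, 2.146]
force: [-0.2, -0.1, -0.1]
opening: 0.0004
```

{"api": "apply_moves", "payload": {"series": [{"jaw": 1, "linear": [0.003, 0, 0], "roll": 0}, {"jaw": 1, "linear": [0.005, 0, 0], "roll": 0}, {"jaw": 1, "linear": [0.005, 0, 0], "roll": 0}]}}

```text
t: 4.08
tool_pos: [0.5229, 0.2553, 0.0821]
orientation: [-2.152, 0.144, 2.145]
force: [-2.9, -1.8, 9.7]
opening: 0.0004
```

{"api": "apply_moves", "payload": {"series": [{"jaw": 1, "linear": [0.003, 0, 0], "roll": 0}, {"jaw": 1, "linear": [0.003, 0, 0], "roll": 0}, {"jaw": 1, "linear": [0.003, 0, 0], "roll": 0}]}}

```text
t: 4.45
tool_pos: [0.5229, 0.2553, 0.0819]
orientation: [-2.152, 0.143, 2.145]
force: [-6.1, -3.8, 14.0]
opening: 0.0007
```

{"api": "apply_moves", "payload": {"series": [{"jaw": 1, "linear": [-0.075, 0, 0], "roll": 0}, {"jaw": 1, "linear": [-0.075, 0, 0], "roll": 0}, {"jaw": 1, "linear": [-0.075, 0.187, 0], "roll": 0}, {"jaw": 1, "linear": [-0.075, 0.187, 0], "roll": 0}, {"jaw": 1, "linear": [-0.075, 0.187, 0], "roll": 0}, {"jaw": 1, "linear": [-0.075, 0.187, 0], "roll": 0}]}}

```text
t: 5.2
tool_pos: [0.5073, 0.1443, 0.1261]
orientation: [-2.151, 0.144, 2.145]
force: [0.0, -0.1, -0.2]
opening: 0.0007
```

```bash
python3 - <<'E'
from h import *
from plant import *
to([.5076,.1437,.085])
o=[]
c=read_camera("side");a=c["pixels"][295:385,195:275];o.append(cv2.resize(a,(400,450),interpolation=2))
c=read_camera("top");a=c["pixels"][185:275,115:215];o.append(cv2.resize(a,(400,450),interpolation=2))
cv2.imwrite("pics/b1.png",np.hstack(o))
E
```

```text
tool_y [-0.137 -0.991 -0.004] pos [0.5073 0.1443 0.1261] lin [ 0.0686  0.0012 -0.0004]
```

View pics/b1.png

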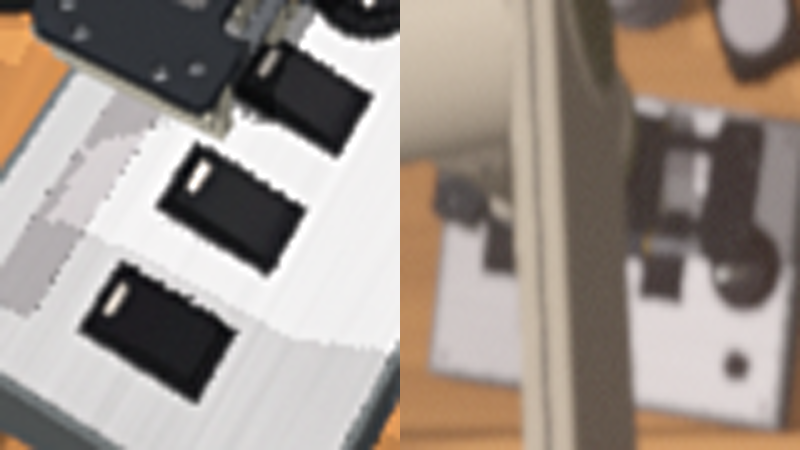

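```bash
python3 - <<'E'
from h import *
from plant import *
a=load("side0")["pixels"];c=read_camera("side");b=c["pixels"]
np.savez("side1.npz",**c)
for n,x,y in(("lamp",232,325),("blower",216,349)):
    for im in(a,b):
        g=cv2.cvtColor(im,6)[y:y+11,x:x+10].astype(float)
        w=np.clip(g-110,0,None); 
        # keep blob nearest centre
        m,l,st,ce=cv2.connectedComponentsWithStats((w>0).astype(np.uint8))
        i=[k for k in range(1,m) if st[k,0]>0 and st[k,1]>0 and st[k,0]+st[k,2]<10 and st[k,1]+st[k,3]<11]
        for k in i:
            ww=w*(l==k);yy,xx=np.mgrid[:11,:10];print(n,round((ww*xx).sum()/ww.sum()+x,2),round((ww*yy).sum()/ww.sum()+y,2),st[k,4])
f=lambda im:cv2.resize(im[335:385,205:255],(390,390),interpolation=0)
cv2.imwrite("pics/cmp.png",np.hstack([f(a),f(b)]))
E
```

```text
lamp 234.29 329.74 14
blower 219.1 354.39 16
```

View pics/cmp.png

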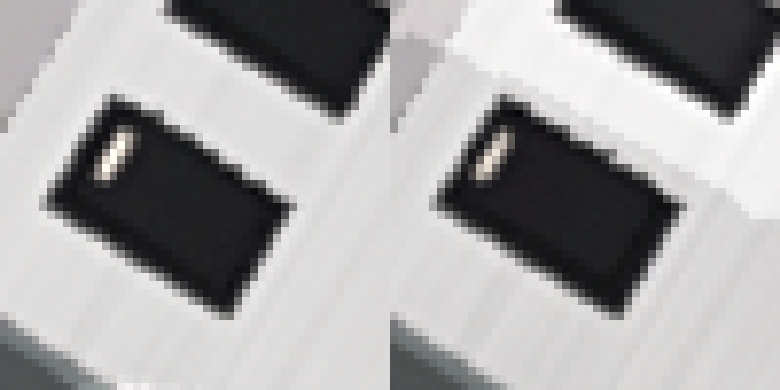

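Before and after, the blower's white bar moved about 2 px towards the far end, from (115,155) to (100,155) in the crop, and the near end now looks raised. So the blower snapped over, and the lamp rocker hasn't changed. Next is the spark.

{"api": "apply_moves", "payload": {"series": [{"jaw": 1, "linear": [0.03, 0.001, 0], "roll": 0}, {"jaw": 1, "linear": [0.05, 0.001, 0], "roll": 0}, {"jaw": 1, "linear": [0.063, 0.001, 0], "roll": 0}, {"jaw": 1, "linear": [0.07, 0.001, 0], "roll": 0}, {"jaw": 1, "linear": [0.075, 0.001, 0], "roll": 0}, {"jaw": 1, "linear": [0.078, 0.001, 0], "roll": 0}, {"jaw": 1, "linear": [0.078, 0.001, 0], "roll": 0}]}}

```text
t: 6.22
tool_pos: [0.5083, 0.1447, 0.0819]
orientation: [-2.154, 0.142, 2.144]
force: [-6.6, -2.8, 16.8]
opening: 0.0003
```

{"api": "apply_moves", "payload": {"series": [{"jaw": 1, "linear": [-0.12, 0, 0], "roll": 0}, {"jaw": 1, "linear": [-0.12, 0, 0], "roll": 0}, {"jaw": 1, "linear": [-0.12, 0.513, -0.072], "roll": 0}, {"jaw": 1, "linear": [-0.12, 0.513, -0.072], "roll": 0}, {"jaw": 1, "linear": [-0.12, 0.513, -0.072], "roll": 0}, {"jaw": 1, "linear": [-0.12, 0.513, -0.072], "roll": 0}, {"jaw": 1, "linear": [-0.12, 0.513, -0.072], "roll": 0}, {"jaw": 1, "linear": [-0.12, 0.513, -0.072], "roll": 0}, {"jaw": 1, "linear": [-0.12, 0.513, -0.072], "roll": 0}]}}

```text
t: 7.35
tool_pos: [0.5086, -0.1659, 0.1519]
orientation: [-2.152, 0.141, 2.144]
force: [0.2, 0.4, -0.1]
opening: 0.0005
```

```bash
python3 - <<'E'
from h import *
from plant import *
to([.509,-.166,.118])
c=read_camera("side");a=load("side0")["pixels"];b=c["pixels"]
f=lambda im:cv2.resize(im[295:385,195:280],(396,420),interpolation=0)
g=cv2.resize(b[140:250,230:360],(396,335),interpolation=2);
t=read_camera("top")["pixels"];h=cv2.resize(t[195:265,250:333],(396,335),interpolation=2)
cv2.imwrite("pics/cmp2.png",np.vstack([np.hstack([f(a),f(b)]),np.hstack([g,h])])[:600] if 0 else cv2.resize(np.vstack([np.hstack([f(a),f(b)]),np.hstack([g,h])]),(640,600)))
E
```

```text
tool_y [-0.136 -0.991 -0.006] pos [ 0.5086 -0.1659  0.1519] lin [ 0.0565  0.0004 -0.0005]
```

View pics/cmp2.png

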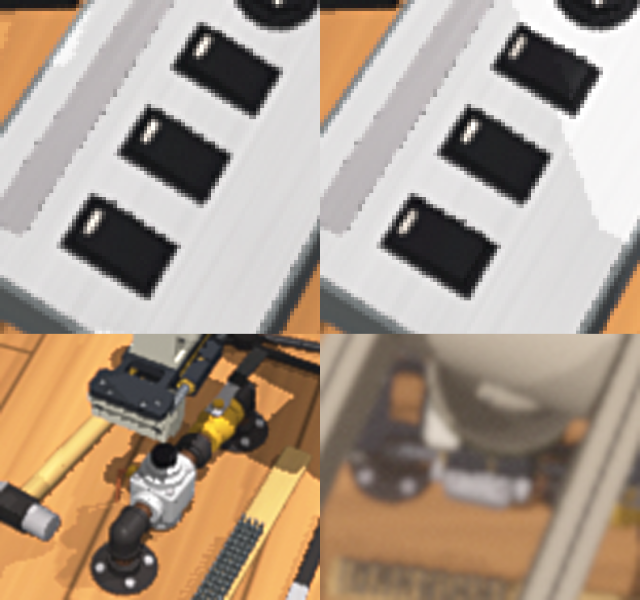

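```bash
python3 - <<'E'
from h import *
from plant import *
a=load("side0")["pixels"];b=read_camera("side")["pixels"]
for n,x,y in(("spark",248,305),("lamp",234,329),("blower",219,354)):
    r=[]
    for im in(a,b):
        g=cv2.cvtColor(im,6)
        m=(g[295:385,195:280]<110).astype(np.uint8)
        cs=cv2.findContours(m,cv2.RETR_EXTERNAL,2)[0]
        c=min(cs,key=lambda c:-cv2.pointPolygonTest(c,(float(x-195+5),float(y-295+5)),True))
        f=np.zeros_like(m);cv2.drawContours(f,[c],-1,1,-1)
        f=cv2.erode(f,np.ones((3,3)));w=np.clip(g[295:385,195:280].astype(float)-100,0,None)*f
        yy,xx=np.mgrid[:90,:85];r.append([(w*xx).sum()/w.sum()+195,(w*yy).sum()/w.sum()+295])
    print(n,np.round(r,2).tolist())
E
```

```text
spark [[248.23, 307.08], [246.88, 307.15]]
lamp [[234.27, 329.75], [234.27, 329.77]]
blower [[219.09, 354.4], [217.55, 354.56]]
```

```bash
python3 - <<'E'
from h import *
from plant import *
a=load("side0")["pixels"];b=read_camera("side")["pixels"]
for n,x,y in(("spark",248,307),("lamp",234,330),("blower",219,354)):
    for im in(a,b):
        print(n);print(cv2.cvtColor(im,6)[y-5:y+6,x-7:x+6])
E
```

```text
spark
[[222 224 227 229 234 184  81  24  44  83 173 218 221]
 [222 226 228 232 226 115  33  12  21  21  48  73 113]
 [225 226 230 229 152  59  16  31 101  79  33  19  31]
 [226 228 233 182  82  23  17  94 220 165  70  29  23]
 [227 231 230 116  32  15  62 185 253 146  50  27  30]
 [229 234 187  79  21  31 139 254 198  84  29  29  33]
 [232 222 111  34  15  75 223 254 128  37  25  32  32]
 [228 131  46  21  26 107 247 166  62  26  31  33  35]
 [184  80  28  22  26  45 107  58  26  29  32  32  34]
 [113  36  21  23  29  27  34  29  29  32  35  32  33]
 [ 54  22  22  21  26  27  31  33  32  34  34  34  33]]
spark
[[226 228 230 232 236 187  81  23  58 129 255 255 255]
 [226 229 231 235 231 114  31  19  14  34 123 207 254]
 [228 230 233 234 153  55  44  94  46  19  28  61 119]
 [229 231 236 185  79  31 123 197  97  30  22  21  29]
 [229 234 235 116  25  65 207 201  92  32  29  30  26]
 [232 237 189  76  30 127 239 141  50  27  30  32  31]
 [236 228 112  31  80 201 187  85  29  29  32  33  33]
 [232 134  44  35 138 223 116  36  27  31  32  33  33]
 [190  83  27  30  84 117  54  27  31  33 
[... 1871 characters left out ...]
49  65  35  28  30  33  33  34]
 [ 35  23  20  30  31  27  28  29  32  32  34  33  33]]
blower
[[222 226 228 234 235 128  45  20  17  11  55 169 221]
 [225 227 232 238 190  79  22  27  26  22  21  47  80]
 [226 229 236 231 126  39  45  95  49  26  27  24  19]
 [228 234 235 151  56  31 123 195  96  32  29  31  28]
 [230 237 184  79  20  82 203 197  90  31  31  32  32]
 [235 236 116  27  45 170 238 138  49  27  31  33  31]
 [237 190  77  25 111 240 193  83  28  27  31  32  34]
 [229 127  38  60 194 229 114  35  25  31  32  34  33]
 [155  63  24  74 180 145  60  25  30  33  31  32  34]
 [ 84  28  24  32  61  45  27  28  31  31  33  31  33]
 [ 34  19  28  27  27  27  30  30  33  33  32  32  32]]
```

Both switched rockers' bars moved by the same amount, about 1.5 px, and the lamp's bar moved 0. Next I'll press and hold the gas button.

{"api": "apply_moves", "payload": {"series": [{"jaw": 1, "linear": [0.03, 0, 0], "roll": 0}, {"jaw": 1, "linear": [0.05, 0, 0], "roll": 0}, {"jaw": 1, "linear": [0.06, 0, 0], "roll": 0}, {"jaw": 1, "linear": [0.068, 0, 0], "roll": 0}, {"jaw": 1, "linear": [0.072, 0, 0], "roll": 0}, {"jaw": 1, "linear": [0.072, 0, 0], "roll": 0}, {"jaw": 1, "linear": [0.072, 0, 0], "roll": 0}]}}

```text
t: 8.43
tool_pos: [0.5093, -0.1644, 0.1102]
orientation: [-2.154, 0.139, 2.146]
force: [-6.7, 4.7, 9.8]
opening: 0.0002
```

{"api": "apply_moves", "payload": {"series": [{"jaw": 1, "linear": [0.005, 0, 0], "roll": 0}, {"jaw": 1, "linear": [0.005, 0, 0], "roll": 0}, {"jaw": 1, "linear": [0.005, 0, 0], "roll": 0}, {"jaw": 1, "linear": [0.005, 0, 0], "roll": 0}]}}

```text
t: 8.93
tool_pos: [0.5094, -0.1645, 0.11]
orientation: [-2.155, 0.139, 2.145]
force: [-11.9, 7.0, 23.2]
opening: 0.0003
```

```bash
python3 - <<'E'
from h import *
from plant import *
a=load("side0")["pixels"]
for i in range(8):
    b=read_camera("side")["pixels"];s=read_state()
    if i%3==0:print(s["t"],np.round(s["tool_pos"],4),np.round(s["force"],1))
f=lambda im:np.hstack([cv2.resize(im[295:385,195:280],(378,400),interpolation=0),cv2.resize(im[130:240,240:350],(400,400),interpolation=2)])
cv2.imwrite("pics/hold.png",f(b))
E
```

```text
8.975 [ 0.5094 -0.1645  0.11  ] [-12.5   6.3  22.4]
9.125 [ 0.5094 -0.1645  0.1099] [-12.7   6.5  23.1]
9.275 [ 0.5094 -0.1645  0.11  ] [-12.6   5.8  22.9]
```

View pics/hold.png

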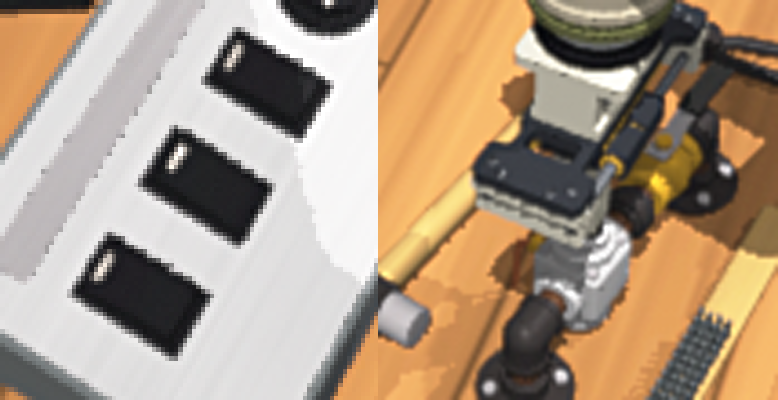

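The picture shows the tool on the safety valve's button, steady at z = 0.110 with about 23 N. Both switched rockers are still over, and the lamp rocker and the cock lever look unchanged. I'm handing in.

```bash
python3 -c "
from plant import *
print(close_job());print(read_state()['t'])"
```

```text
the job is handed in; nothing more can be done
None
the job is handed in; nothing more can be done
```

I switched on the blower, then the spark, then pressed the gas button fully down. I handed the job in at about 9.3 s with the arm still holding the button.

- **Rockers:** The tool came to a hard stop at z ≈ 0.082 m on both. In the side camera, the white bars on the blower and spark each moved about 1.5 px, and the lamp's bar did not move.
- **Disagreement:** The sideways shift of the bars roughly fits a full switch-over, but the downward part was smaller than I calculated. I relied on the equal stop depths and on the rockers having only two stable positions.
- **Gas button:** The tool held steady at z = 0.110 m, the button's fully-down height. The total force was about 23 N upwards and 14 N sideways, the sideways part being higher than I wanted but steady.
- **Left alone:** The gas cock lever looked unchanged in the last picture. I didn't check the knob or the loose tools for movement by measurement.

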